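# Seat and lock the drill plate on the sloping heel jig

## Robot

A 7-joint arm with a two-finger parallel gripper is mounted at the origin on a cart in front of the work surface, level with it; the furniture and walls round the work are solid. World frame = base frame: x ahead of the robot, y to its left, z up, the work surface at z = 0. Lengths are in m, angles in degrees, forces in N, time in s.
With the tool pointing down it reaches from about 0.4 to 0.85 m from the base axis. Payload 6.9 kg.
Tool frame: the origin (TCP) lies at the very end of the fingers, on their centre line; the grasp point (between the pads) lies 19 mm behind it; z points along the fingers, y is the line along which they close (so a half turn about z gives the same grasp; the last joint's range is limited). The gripper opens to 85 mm and grips with 20 to 120 N. Pads are 22 mm wide; open, the fingers measure 114 mm over their backs; the gripper's body (76 mm by 85 mm) begins 54 mm behind the grasp point. The pads swing forward as they close: fully open they stand 13 mm farther back than shut.
Start: joints at [-60.991, 29.078, -13.613, 85.955, 7.202, 65.827, -8.869], TCP at [0.244, 0.575, 0.231] pointing down, gripper open.
Joint ranges: [-176.47, 176.47], [-13.61, 117.27], [-81.72, 77.17], [0.22, 143.17], [-87.28, 267.28], [10, 112.55], [-165.47, 165.47]. Speed limits (degrees/s): [136.94, 136.94, 180, 180, 180, 180, 180].

## Interface

Orientations are given as [roll, pitch, yaw] about the fixed x, y, z axes, in that order (R = Rz(yaw) Ry(pitch) Rx(roll)).
In Python, from workcell import ctrl gives the robot as it stands.
- The arm moves only by the shell command python3 -m crank 'ROWS' [FORCE]. ROWS is JSON, one flat list of numbers, 7 for each row, row after row: the opening, from -1 (shut) to 1 (fully open), then the shift along the tool's x, y, z each as a share of 0.08 m, from -1 to 1, then the turn, a rotation vector about the tool's x, y, z each as a share of 180 degrees, from -1 to 1. In form: [grip, x, y, z, wx, wy, wz, grip, x, y, z, wx, wy, wz, ...]. A call has exactly 5 rows; each row is the pose to reach, as a shift and turn from the pose commanded when the call began, along the tool's axes at that moment, turning the shorter way round; what a row does not reach only later rows make up. A row lasts 1/12 s, in which the tool goes at most 41.7 mm and 7.16 degrees, less where a joint would pass 70% of its speed; a pose out of reach is approached as far as the arm can. A call with a number of a shift or a turn outside -1 to 1 is refused whole. A call with a gripper value outside its range is refused whole. The fingers move at their own pace and stop on an object; FORCE is the grip in N (left out, the last holds). Time passes only in rows, so rows that repeat a pose let the fingers close, or fill a call up. It gives the time, the measured TCP pose, the force, the opening and the grip force at its end, in the units of the state.
- ctrl.get_obs(): the state, without advancing time (a new reading comes with each control period).
- ctrl.camera(name): name is "scene" or "side" or "wrist"; returns a dict with "frame" (384x512x3 uint8, blue, green, red), "z_map" (384x512 float32, m along the optical axis (not along the pixel's ray), 0 where there is no reading), "vfov" (degrees; the focal length in pixels is half the picture's height over the tangent of half this angle, whatever the lens; pixels are square), "cx", "cy" (the principal point, pixels), "k1" (the pictures are not rectified: a ray, as slopes to the right and down, at radius r is drawn at 1 + k1 r^2 times it, then the intrinsics apply), "rvec" (rotation vector, rad) and "tvec" (3), from world to camera coordinates, as OpenCV has them. Camera axes: x right, y down, z forward; pixel columns grow to the right and rows downward; lengths in m; the calibration is good to about 2 mm. A picture is of the moment at which its call begins.
- ctrl.hand_in(): hands the job in; it is judged then, once.
The state is a dict: "clock": time; "joints": joint angles; "qvel": joint speeds; "joint_torque": joint torques, N m; "eef_pos": TCP position; "tool_rot": TCP orientation; "contact_force": force on the tool from outside, world axes, zero at the start; "ft_torque": the same for the moment, N m; "finger_gap": finger opening in m; "grasp_force": force on a finger pad.
Only numpy, scipy, OpenCV 4.12 (cv2) and the standard library are available. Lean on these libraries where they do the work, as an engineer would, in place of code of your own. Each camera call takes 0.05 s, during which the arm holds its last target. There are 200 camera calls.

## Task

Take the aluminium drill plate by its orange rib, lower it in the gripper (do not drop it) over the two pins on the green sloping jig until it lies flush, and let go. Then press the jig's black knob in and, keeping it pressed, turn it clockwise until its red tongue lies well over the plate and the knob stays in by itself. Let go of everything and leave the other things where they stand.

Things in the scene. Friction and masses are not known exactly. Their poses are not given: they have to be found in the camera images.
- drill_plate: Loose aluminium plate 100 (x) x 80 (y) x 8 mm, about 0.25 kg, flat on the work surface at the start. Origin: centre of its underside; z up. Two 12 mm through holes at x = -36 and +36 mm, y = 0. On its middle an orange grip rib, 16 mm along x, 32 mm along y, z = 8 to 38 mm. May be mounted either way round (half turn about z).
- jig_seat: Green sloping face of the fixed jig, 130 x 172 mm, on posts. Origin: point of the face, 85 mm above the work surface, where the centre of the plate's underside belongs. z: outward normal, 25 degrees from vertical, leaning to the low front (roughly toward the robot); x up the slope; y level, to the left. Two steel pins, 10 mm thick, 14 mm high, top 4 mm tapered, at x = -36 and +36 mm, y = 0.
- knob_grip (a point): Grip point on the axis of the captive black round knob at jig_seat x = 0, y = -72 mm; 50 mm above the green face when out; sinks and turns with the knob. z: knob axis, outward, parallel to jig_seat z. Knob 34 mm across, from 18 mm below this point to 10 mm above it.
- tongue_tip (a point): Outer end, at the underside, of the red tongue under the knob, 45 mm from the knob's axis. The tongue is 14 mm wide and 8 mm thick, its top 24.5 mm below knob_grip. It moves with the knob, has 0.5 to 4 mm of room over a flush plate and is blocked by a plate that is not home.
- knob_push (a joint): How far the knob is pressed in along its axis, m: 0 out, stop at 0.009. A spring pushes it out with 4 N at 0 and 7.6 N at 0.009. Once it is turned, a thread holds it in: it can come out no further than about 0.0045 at turn 0.5, rising evenly to about 0.0075 at turn 1.5.
- knob_turn (a joint): Turn of the knob, rad, growing clockwise looking onto the knob, 0 to 1.5; starts at 0 to 0.22. At 0 the tongue points down the slope, at 1.45 straight over the plate (jig_seat +y). Pressed in under about 2 mm the knob is blocked near 0.35; pressed 5.5 mm or more it turns freely on. Friction of 0.04 N m keeps it where it is left.
- tin_3: Bystander, to be left alone: blue polish tin, 71 mm across, 22 mm high. Origin: centre of its underside.
- spool_1: Bystander, to be left alone: tan thread spool, 44 mm across, 50 mm high. Origin: centre of its underside.
- marker: Bystander, to be left alone: marker pen with red cap, 130 mm long, lying. Origin: centre of its underside.
- tin: Bystander, to be left alone: yellow polish tin, 73 mm across, 22 mm high. Origin: centre of its underside.
- heel: Bystander, to be left alone: black rubber heel block, 68x68x21 mm. Origin: centre of its underside.
- wax: Bystander, to be left alone: cream and black wax stick, 75x22x18 mm, lying. Origin: centre of its underside.
There are look-alikes about, which are no part of the job. Several things have the shape of the drill_plate; the one meant has the colours described above.

How it is judged:
By the outcome, as a careful person would: the job done as asked, in the order asked, and still so for the second after the job is handed in, with the robot touching nothing.
It also fails if it takes over 61 s, if anything falls off the work surface, if the arm or the gripper's body presses on something with over 40 N, if the wrist force passes 120 N, or if a joint passes its speed limit or range.

## Working session

There is one attempt and no reset: what is moved stays moved. The work goes in short steps, Python scripts to look and compute and a shell command to move; the robot and the scene stay as the last step left them, time stands still between calls to the robot, and variables do not carry over. Pictures are saved under pics/ and viewed, at most 11 in all, crops included, and the job is handed in when it is done.

```bash
ls; mkdir -p pics; cat > h.py <<'E'
import numpy as np,cv2,pickle
from scipy.spatial.transform import Rotation as Ro
def K(c):
    f=c["frame"].shape[0]/2/np.tan(np.radians(c["vfov"]/2)); return f
def cam_pts(c,u,v,z):
    # undistort -> world points with depth
    d=rays(c,u,v); P=d*np.asarray(z).reshape(-1,1)
    R=cv2.Rodrigues(np.array(c["rvec"],float))[0]; return (P-np.array(c["tvec"]).ravel())@R
def rays(c,u,v):
    f=K(c);Km=np.array([[f,0,c["cx"]],[0,f,c["cy"]],[0,0,1.]])
    p=np.stack([np.ravel(u),np.ravel(v)],1).astype(float).reshape(-1,1,2)
    q=cv2.undistortPoints(p,Km,np.array([c["k1"],0,0,0.])).reshape(-1,2)
    return np.c_[q,np.ones(len(q))]
def proj(c,P):
    f=K(c);Km=np.array([[f,0,c["cx"]],[0,f,c["cy"]],[0,0,1.]])
    return cv2.projectPoints(np.array(P,float).reshape(-1,1,3),np.array(c["rvec"],float),np.array(c["tvec"],float),Km,np.array([c["k1"],0,0,0.]))[0].reshape(-1,2)
def on_plane(c,u,v,n,p0):
    R=cv2.Rodrigues(np.array(c["rvec"],float))[0];o=-R.T@np.array(c["tvec"]).ravel()
    d=rays(c,u,v)@R; n=np.array(n,float)
    t=((np.array(p0)-o)@n)/(d@n); return o+d*t[:,None]
E
python3 - <<'E'
from h import *
from workcell import ctrl
o=ctrl.get_obs();print(o)
cs={n:ctrl.camera(n) for n in("scene","side","wrist")}
pickle.dump(cs,open("c0.pkl","wb"))
for n,c in cs.items(): print(n,c["vfov"],c["cx"],c["cy"],c["k1"],c["rvec"],c["tvec"]); 
cv2.imwrite("pics/a.png",np.hstack([cv2.resize(cs["scene"]["frame"],(800,600))]))
cv2.imwrite("pics/b.png",cv2.resize(cs["side"]["frame"],(800,600)))
E
```

```text
pics
{'clock': 0.0, 'joints': array([-60.99077064,  29.12533939, -13.60848365,  86.00895746,
         7.20236239,  65.8269803 ,  -8.8682621 ]), 'qvel': array([ 0.00643585,  0.04099048, -0.01186002, -0.07246638,  0.09254905,
       -0.09880076, -0.02797133]), 'joint_torque': array([-2.82094479e-04, -6.20595932e+01, -2.18680546e+00, -2.49666524e+01,
        1.27605413e-02,  1.17155354e-02, -2.46982637e-05]), 'eef_pos': array([0.24373297, 0.57496753, 0.23042992]), 'tool_rot': array([-1.79897582e+02,  2.56129288e-03,  1.57037156e+02]), 'contact_force': array([0.70450157, 1.04251093, 0.38041951]), 'ft_torque': array([ 0.0046592 , -0.01081758,  0.01741242]), 'grasp_force': 0.0, 'finger_gap': 0.08549461120944335}
scene 54.85398836540255 256.74683209894096 189.0855383437024 -0.04414584292809828 [ 1.16444223 -2.1166547   1.14800167] [0.24604427 0.35698942 1.03221166]
side 51.88594797977949 250.32299849669593 188.0237389051844 0.046387742967173996 [ 2.21356981 -0.18882993  0.126102  ] [-0.54898291  0.10444813  1.48121119]
wrist 63.2744839359726 253.39076543308084 188.73744353062932 -0.022262187694358768 [-2.42431306 -1.60547037 -0.21556844] [-0.62456502 -0.03431175  0.37813081]
```

View pics/a.png

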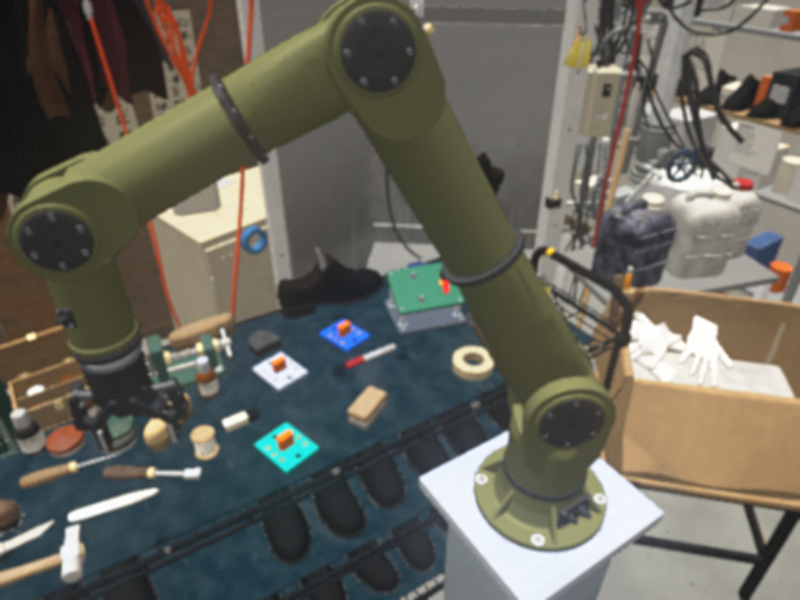

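View pics/b.png

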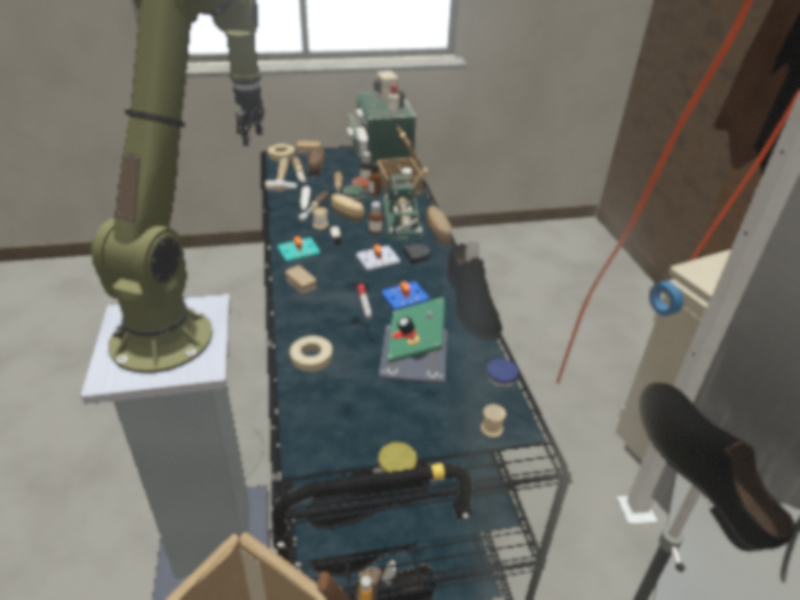

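The scene picture (800 px wide) shows three plates with orange ribs: white/silver at (280,370), cyan at (286,445) and blue at (344,333). The side view has them at (377,256), (298,249) and (404,293). By the description the silver one is the drill plate. The green jig is at (425,290) in the scene and (415,330) in the side view. I'll check the choice in a close crop and measure.

```bash
python3 - <<'E'
from h import *
cs=pickle.load(open("c0.pkl","rb"))
a=cs["scene"]["frame"][215:260,150:210]; b=cs["side"]["frame"][150:180,220:280]
a2=cs["scene"]["frame"][160:220,235:315]; b2=cs["side"]["frame"][185:245,235:295]
r=lambda x:cv2.resize(x,(400,300),interpolation=cv2.INTER_CUBIC)
cv2.imwrite("pics/c.png",np.vstack([np.hstack([r(a),r(b)]),np.hstack([r(a2),r(b2)])]))
def mean_of(n,box,cond):
    c=cs[n];x0,y0,x1,y1=box
    f=c["frame"][y0:y1,x0:x1].astype(int);B,G,Rr=f[...,0],f[...,1],f[...,2]
    m=cond(B,G,Rr); v,u=np.nonzero(m);u=u+x0;v=v+y0
    z=c["z_map"][v,u];k=z>0
    return u[k],v[k],cam_pts(c,u[k],v[k],z[k])
for n,box in(("scene",(150,215,210,260)),("side",(220,150,280,180))):
    for nm,cd in(("orange",lambda B,G,R:(R>150)&(R-B>80)),("alu",lambda B,G,R:(np.minimum(np.minimum(B,G),R)>130)&(R-B<40))):
        u,v,P=mean_of(n,box,cd)
        print(n,nm,len(u),u.mean(),v.mean(),np.median(P,0),P.min(0),P.max(0))
        if nm=="alu":
            Q=on_plane(cs[n],u,v,[0,0,1],[0,0,.008]);r_=cv2.minAreaRect((Q[:,:2]*1000).astype(np.float32));print(r_)
for n,box in(("scene",(240,160,315,220)),("side",(240,185,295,240))):
    u,v,P=mean_of(n,box,lambda B,G,R:(G-R>30)&(G-B>10)&(G>70))
    print(n,"green",len(u),P.min(0),P.max(0))
    c0=np.median(P,0)
    for i in range(5):
        U,S,V=np.linalg.svd(P-P.mean(0),full_matrices=False);nn=V[2]*np.sign(V[2][2]);d=(P-P.mean(0))@nn;P=P[abs(d-np.median(d))<max(.003,2*np.std(d)*.8)]
    print(len(P),"n",nn,np.degrees(np.arccos(nn[2])),"yaw",np.degrees(np.arctan2(-nn[1],-nn[0])),P.mean(0),d.std())
E
```

```text
scene orange 33 177.54545454545453 231.1818181818182 [0.56052658 0.26469595 0.03705689] [0.55351914 0.25073976 0.026089  ] [0.5724678  0.27831369 0.04202009]
scene alu 416 178.7283653846154 237.45192307692307 [0.55491466 0.26842301 0.00857251] [ 0.50906131  0.20957335 -0.00697046] [0.63636624 0.31191082 0.04025696]
((564.776611328125, 262.8616943359375), (109.31732940673828, 87.63983154296875), 13.69353199005127)
side orange 17 241.1764705882353 158.88235294117646 [0.56563747 0.25935639 0.03183851] [ 0.55585744  0.24729179 -0.00515454] [0.5796113  0.33674637 0.03721163]
side alu 252 241.46825396825398 164.52777777777777 [0.56098539 0.25694252 0.00424851] [ 0.50893411  0.21006199 -0.00822543] [0.62753733 0.33596953 0.03452556]
((565.1919555664062, 257.72296142578125), (108.46517944335938, 93.73491668701172), 15.09538745880127)
scene green 1006 [ 0.05780196 -0.33642732 -0.00677311] [0.79191956 0.17172103 0.47046807]
687 n [-0.40567875  0.11471733  0.90678812] 24.934800440946496 yaw -15.789776087820794 [ 0.581361   -0.13006855  0.08059877] 0.0016077437616437578
side green 842 [ 0.51004091 -0.25006752 -0.00766108] [0.71005641 0.06349892 0.14019327]
724 n [-0.41015475  0.1150066   0.90473563] 25.2122997094014 yaw -15.663394145136582 [ 0.59036949 -0.15896722  0.0855519 ] 0.0014295604668610256
```

View pics/c.png

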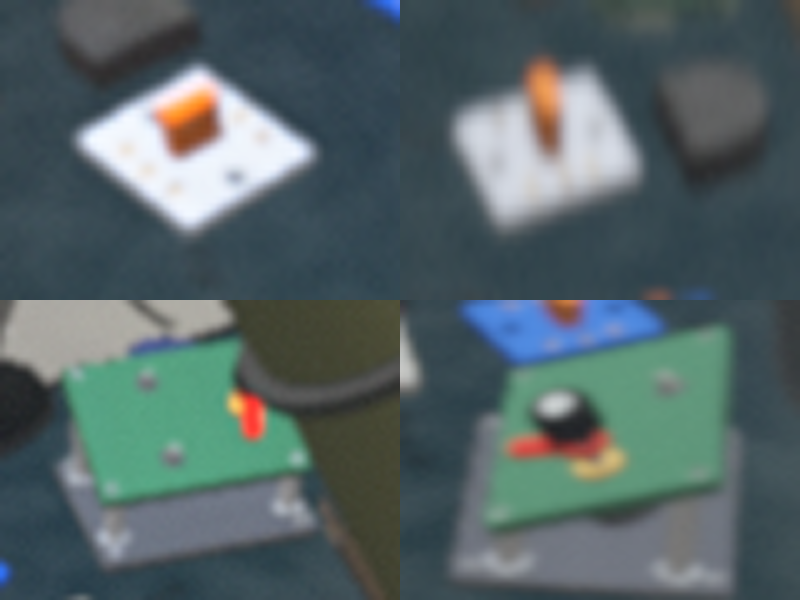

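The crop confirms it: a silver-white plate with an orange rib, one dark hole at (235,178), and no blue or cyan tint. The lower crops show the jig's two pins at (148,380) and (173,455), with the knob and the red tongue pointing down-slope. Next I'll bring the wrist camera over the plate.

```bash
cat >> h.py <<'E'
def down(yaw): return Ro.from_euler("xyz",[180,0,yaw],degrees=True)
def plan(p,R,n=None,o=None,start=None):
    from workcell import ctrl
    o=o or ctrl.get_obs()
    p0,R0=(o["eef_pos"],Ro.from_euler("xyz",o["tool_rot"],degrees=True)) if start is None else start
    d=np.array(p)-p0; rv=(R*R0.inv()).as_rotvec()
    m=1
    while True:
        k=n or m; ok=True; out=[]
        for i in range(k):
            Ri=Ro.from_rotvec(rv*i/k)*R0
            s=Ri.inv().apply(d/k)/.08; w=Ri.inv().apply(rv/k)/np.pi
            out.append(np.r_[s,w]); ok&=abs(s).max()<=1 and np.linalg.norm(w)*180<34
        if ok or n: break
        m+=1
    for x in out: print(np.round(x,3).tolist())
E
python3 - <<'E'
from h import *
cs=pickle.load(open("c0.pkl","rb"));c=cs["wrist"]
from workcell import ctrl
o=ctrl.get_obs();R0=Ro.from_euler("xyz",o["tool_rot"],degrees=True)
R=cv2.Rodrigues(np.array(c["rvec"],float))[0];pos=-R.T@np.array(c["tvec"])
print("cam in tool",R0.inv().apply(pos-o["eef_pos"]),"cam axes in tool\n",np.round(R0.inv().as_matrix()@R.T,3))
plan([.56,.262,.23],down(104))
E
```

```text
cam in tool [ 0.06756396  0.00048775 -0.14175659] cam axes in tool
 [[-0.    -0.964 -0.267]
 [ 1.    -0.    -0.001]
 [ 0.001 -0.267  0.964]]
[-0.861, -0.344, 0.002, -0.0, 0.0, 0.049]
[-0.904, -0.207, 0.002, -0.0, 0.0, 0.049]
[-0.925, -0.066, 0.001, -0.0, 0.0, 0.049]
[-0.924, 0.077, 0.001, -0.0, 0.0, 0.049]
[-0.901, 0.218, 0.001, -0.0, 0.0, 0.049]
[-0.857, 0.354, 0.001, -0.0, 0.0, 0.049]
```

```bash

python3 -m crank '[1,-0.17,-0.07,0,0,0,0.01, 1,-0.34,-0.14,0,0,0,0.02, 1,-0.52,-0.21,0,0,0,0.03, 1,-0.69,-0.275,0,0,0,0.04, 1,-0.86,-0.345,0,0,0,0.05]'
python3 -m crank '[1,-0.18,-0.04,0,0,0,0.01, 1,-0.36,-0.08,0,0,0,0.02, 1,-0.54,-0.12,0,0,0,0.03, 1,-0.72,-0.165,0,0,0,0.04, 1,-0.9,-0.205,0,0,0,0.05]'
python3 -m crank '[1,-0.18,-0.01,0,0,0,0.01, 1,-0.37,-0.025,0,0,0,0.02, 1,-0.55,-0.04,0,0,0,0.03, 1,-0.74,-0.055,0,0,0,0.04, 1,-0.925,-0.065,0,0,0,0.05]'
python3 -m crank '[1,-0.18,0.015,0,0,0,0.01, 1,-0.37,0.03,0,0,0,0.02, 1,-0.55,0.045,0,0,0,0.03, 1,-0.74,0.06,0,0,0,0.04, 1,-0.925,0.075,0,0,0,0.05]'
python3 -m crank '[1,-0.18,0.04,0,0,0,0.01, 1,-0.36,0.085,0,0,0,0.02, 1,-0.54,0.13,0,0,0,0.03, 1,-0.72,0.175,0,0,0,0.04, 1,-0.9,0.22,0,0,0,0.05]'
python3 -m crank '[1,-0.17,0.07,0,0,0,0.01, 1,-0.34,0.14,0,0,0,0.02, 1,-0.51,0.21,0,0,0,0.03, 1,-0.86,0.355,0,0,0,0.05, 1,-0.86,0.355,0,0,0,0.05]'
cat > see.py <<'E'
from h import *
from workcell import ctrl
import sys
c=ctrl.camera("wrist");o=ctrl.get_obs();pickle.dump((c,o),open(sys.argv[1]+".pkl","wb"))
cv2.imwrite("pics/"+sys.argv[1]+".png",cv2.resize(c["frame"],(800,600),interpolation=cv2.INTER_CUBIC))
E
python3 see.py w1
```

```text
clock: 0.57
eef_pos: [0.2985, 0.5214, 0.2314]
tool_rot: [180.0, 0.0, 147.7]
contact_force: [0.5, -0.4, 1.0]
finger_gap: 0.0856
grasp_force: 0.0
clock: 0.98
eef_pos: [0.3499, 0.47, 0.2313]
tool_rot: [180.0, 0.0, 138.9]
contact_force: [-0.7, 0.5, -0.3]
finger_gap: 0.0853
grasp_force: 0.0
clock: 1.4
eef_pos: [0.4023, 0.4176, 0.2313]
tool_rot: [-180.0, 0.0, 129.9]
contact_force: [-1.0, 0.2, 0.7]
finger_gap: 0.0854
grasp_force: 0.0
clock: 1.82
eef_pos: [0.4546, 0.3648, 0.2313]
tool_rot: [-180.0, 0.0, 120.9]
contact_force: [0.1, -0.8, 0.1]
finger_gap: 0.0855
grasp_force: 0.0
clock: 2.23
eef_pos: [0.5067, 0.3123, 0.2313]
tool_rot: [-180.0, -0.0, 111.9]
contact_force: [0.2, 0.2, -0.2]
finger_gap: 0.0855
grasp_force: 0.0
clock: 2.65
eef_pos: [0.5623, 0.2539, 0.2312]
tool_rot: [179.9, 0.2, 102.4]
contact_force: [0.6, -1.1, 0.1]
finger_gap: 0.0856
grasp_force: 0.0
```

View pics/w1.png

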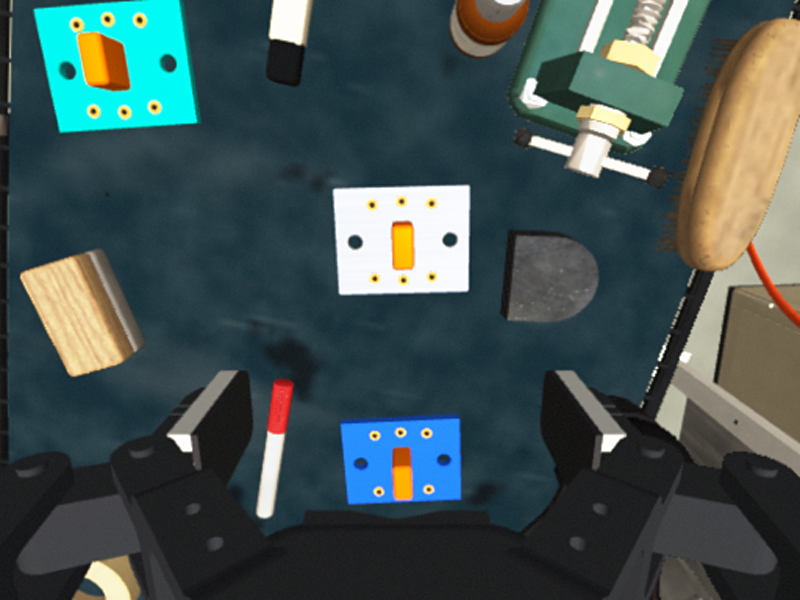

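The wrist view shows the silver plate centred at (402,240), with its holes at (355,241) and (450,239). The fingers straddle the lower edge of the picture, and the plate's long axis runs roughly along the picture's horizontal.

```bash
python3 - <<'E'
from h import *
c,o=pickle.load(open("w1.pkl","rb"))
f=c["frame"].astype(int);g=f.max(2)
m=np.zeros(g.shape,np.uint8);m[110:200,200:310]=((f.min(2)>140))[110:200,200:310]
ct=max(cv2.findContours(m,0,cv2.CHAIN_APPROX_NONE)[0],key=cv2.contourArea).reshape(-1,2)
P=on_plane(c,ct[:,0],ct[:,1],[0,0,1],[0,0,.008]);print(cv2.minAreaRect((P[:,:2]*1000).astype(np.float32)))
H=[]
for u,v in((227,154),(288,153)):
    w=np.clip(150-f[v-6:v+7,u-6:u+7].mean(2),0,None);y,x=np.mgrid[v-6:v+7,u-6:u+7]
    uv=(w*x).sum()/w.sum(),(w*y).sum()/w.sum();q=on_plane(c,[uv[0]],[uv[1]],[0,0,1],[0,0,.008])[0];print(uv,q);H.append(q)
d=H[1]-H[0];print("dist",np.linalg.norm(d),"yaw",np.degrees(np.arctan2(d[1],d[0])),"mid",(H[0]+H[1])/2)
a=(f[...,2]>200)&(f[...,0]<80);a[:135]=0;a[180:]=0;a[:,:240]=0;a[:,275:]=0
v,u=np.nonzero(a);z=c["z_map"][v,u];Q=cam_pts(c,u,v,z);print("rib",np.median(Q,0),Q.min(0),Q.max(0))
mid=(H[0]+H[1])/2;yaw=np.degrees(np.arctan2(d[1],d[0]))
plan([mid[0],mid[1],.07],down(yaw+90))
E
```

```text
((565.3862915039062, 263.20111083984375), (100.40066528320312, 80.98043060302734), 13.807788848876953)
(np.float64(226.91313572542904), np.float64(154.50065522620903)) [0.5306319  0.25508216 0.008     ]
(np.float64(287.44734275962946), np.float64(152.98494636762555)) [0.59998429 0.27210097 0.008     ]
dist 0.07141004082211715 yaw 13.78770897512907 mid [0.5653081  0.26359157 0.008     ]
rib [0.56503359 0.26385711 0.03692367] [0.547458   0.22996569 0.0073487 ] [0.5911331  0.32081353 0.37279521]
[0.027, 0.026, 0.671, 0.0, 0.0, -0.002]
[0.027, 0.026, 0.671, 0.0, 0.0, -0.002]
[0.026, 0.026, 0.671, 0.0, 0.0, -0.002]
```

```bash

python3 -m crank '[0,0.03,0.03,0.2,0,0,0, 0,0.05,0.05,0.4,0,0,-0.003, 0,0.08,0.078,0.6,0,0,-0.006, 0,0.08,0.078,0.8,0,0,-0.006, 0,0.08,0.078,1,0,0,-0.006]'
python3 -m crank '[0,0,0,0.2,0,0,0, 0,0,0,0.4,0,0,0, 0,0,0,0.6,0,0,0, 0,0,0,0.8,0,0,0, 0,0,0,1,0,0,0]'
python3 - <<'E'
from h import *
plan([.5653,.2636,.012],down(103.8))
E
python3 see.py w2
```

```text
clock: 3.12
eef_pos: [0.5624, 0.2683, 0.1505]
tool_rot: [-180.0, -0.0, 104.1]
contact_force: [0.7, 0.1, -0.2]
finger_gap: 0.0426
grasp_force: 0.0
clock: 3.53
eef_pos: [0.5625, 0.2681, 0.0705]
tool_rot: [-180.0, -0.0, 104.1]
contact_force: [-0.2, -0.6, 0.3]
finger_gap: 0.0429
grasp_force: 0.0
[-0.064, 0.021, 0.731, -0.0, -0.0, 0.002]
```

```bash

python3 -m crank '[0,-0.064,0.021,0.1,0,0,0.002, 0,-0.064,0.021,0.3,0,0,0.002, 0,-0.064,0.021,0.5,0,0,0.002, 0,-0.064,0.021,0.65,0,0,0.002, 0,-0.064,0.021,0.73,0,0,0.002]'
python3 -m crank '[-0.6,0,0,0,0,0,0, -1,0,0,0,0,0,0, -1,0,0,0,0,0,0, -1,0,0,0,0,0,0, -1,0,0,0,0,0,0]' 60
python3 -m crank '[-1,0,0,0,0,0,0, -1,0,0,0,0,0,0, -1,0,0,-0.1,0,0,0, -1,0,0,-0.3,0,0,0, -1,0,0,-0.6,0,0,0]' 60
python3 see.py w3
```

```text
clock: 4.0
eef_pos: [0.5652, 0.2629, 0.0118]
tool_rot: [-179.9, 0.0, 103.7]
contact_force: [-0.9, 0.1, -0.1]
finger_gap: 0.043
grasp_force: 0.0
clock: 4.42
eef_pos: [0.5657, 0.2634, 0.0135]
tool_rot: [179.9, -0.0, 103.8]
contact_force: [0.6, -0.5, 1.1]
finger_gap: 0.0148
grasp_force: 60.7
clock: 4.83
eef_pos: [0.5637, 0.2626, 0.0596]
tool_rot: [-179.7, 0.1, 103.8]
contact_force: [0.6, 0.4, -4.0]
finger_gap: 0.0144
grasp_force: 60.2
```

View pics/w3.png

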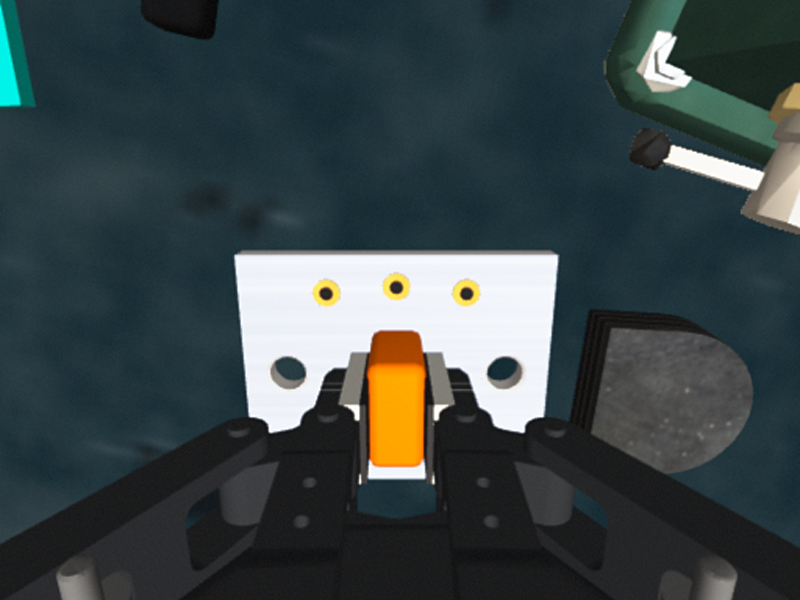

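The plate is held squarely by its rib, with both holes visible at (288,373) and (504,372). Now I'll get a coarse jig pose and a hover point from which the wrist camera sees the pins past the plate.

```bash
cat >> h.py <<'E'
def jigR(psi,t=25):
    ps,t=np.radians(psi),np.radians(t)
    x=np.array([np.cos(t)*np.cos(ps),np.cos(t)*np.sin(ps),np.sin(t)]);z=np.array([-np.sin(t)*np.cos(ps),-np.sin(t)*np.sin(ps),np.cos(t)])
    return np.c_[x,np.cross(z,x),z]
def toolR(J): return Ro.from_matrix(np.c_[J[:,1],J[:,0],-J[:,2]])
E
python3 - <<'E'
from h import *
cs=pickle.load(open("c0.pkl","rb"));J=jigR(-15.7);n=J[:,2];p0=np.array([.5904,-.159,.0856])
u,v=[264.6,269.6],[176,191]
P=on_plane(cs["scene"],u,v,n,p0+.010*n)-.010*n;print(P);P2=on_plane(cs["side"],[275.2],[201.6],n,p0+.010*n)-.010*n;print(P2)
d=P[0]-P[1];print(np.linalg.norm(d),np.degrees(np.arctan2(d[1],d[0])),P.mean(0))
O=P.mean(0)
from workcell import ctrl
o=ctrl.get_obs();T=O+J@[0,-.08,.13];print("T",T,"knob",O+J@[0,-.072,.05])
print("lift then:");plan(T,toolR(J),start=(o["eef_pos"]+[0,0,.2],Ro.from_euler("xyz",o["tool_rot"],degrees=True)))
E
```

```text
[[ 0.61866575 -0.13572973  0.09535248]
 [ 0.55590381 -0.11803439  0.06494513]]
[[ 0.6232768  -0.1448331   0.09857112]]
0.07194993142432848 -15.74546411851044 [ 0.58728478 -0.12688206  0.08014881]
T [ 0.5127461  -0.18903051  0.19796882] knob [ 0.54745899 -0.19047783  0.1254642 ]
lift then:
[-0.89, -0.334, 0.139, -0.022, -0.006, 0.027]
[-0.913, -0.268, 0.135, -0.022, -0.006, 0.027]
[-0.93, -0.199, 0.136, -0.022, -0.006, 0.027]
[-0.941, -0.13, 0.142, -0.022, -0.006, 0.027]
[-0.946, -0.061, 0.153, -0.022, -0.006, 0.027]
[-0.946, 0.007, 0.169, -0.022, -0.006, 0.027]
```

```bash

python3 -m crank '[-1,0,0,-0.2,0,0,0, -1,0,0,-0.4,0,0,0, -1,0,0,-0.6,0,0,0, -1,0,0,-0.8,0,0,0, -1,0,0,-1,0,0,0]'
python3 -m crank '[-1,0,0,-0.2,0,0,0, -1,0,0,-0.4,0,0,0, -1,0,0,-0.6,0,0,0, -1,0,0,-0.8,0,0,0, -1,0,0,-1,0,0,0]'
python3 -m crank '[-1,-0.18,-0.07,0.01,-0.004,-0.001,0.005, -1,-0.36,-0.13,0.02,-0.009,-0.002,0.01, -1,-0.54,-0.2,0.03,-0.013,-0.004,0.016, -1,-0.72,-0.27,0.04,-0.018,-0.005,0.022, -1,-0.89,-0.334,0.05,-0.022,-0.006,0.027]'
python3 -m crank '[-1,-0.18,-0.05,0.01,-0.004,-0.001,0.005, -1,-0.36,-0.11,0.02,-0.009,-0.002,0.01, -1,-0.55,-0.16,0.03,-0.013,-0.004,0.016, -1,-0.73,-0.21,0.04,-0.018,-0.005,0.022, -1,-0.913,-0.268,0.05,-0.022,-0.006,0.027]'
python3 -m crank '[-1,-0.18,-0.04,0.01,-0.004,-0.001,0.005, -1,-0.37,-0.08,0.02,-0.009,-0.002,0.01, -1,-0.56,-0.12,0.03,-0.013,-0.004,0.016, -1,-0.74,-0.16,0.04,-0.018,-0.005,0.022, -1,-0.93,-0.2,0.05,-0.022,-0.006,0.027]'
python3 -m crank '[-1,-0.19,-0.025,0.01,-0.004,-0.001,0.005, -1,-0.38,-0.05,0.02,-0.009,-0.002,0.01, -1,-0.57,-0.075,0.03,-0.013,-0.004,0.016, -1,-0.75,-0.1,0.04,-0.018,-0.005,0.022, -1,-0.94,-0.13,0.05,-0.022,-0.006,0.027]'
python3 - <<'E'
from h import *
J=jigR(-15.7);plan([.5127,-.189,.198],toolR(J))
E
```

```text
clock: 5.3
eef_pos: [0.565, 0.2631, 0.1418]
tool_rot: [-180.0, 0.0, 103.8]
contact_force: [0.1, -0.2, -3.9]
finger_gap: 0.0148
grasp_force: 60.1
clock: 5.72
eef_pos: [0.5649, 0.2631, 0.2217]
tool_rot: [-180.0, 0.0, 103.8]
contact_force: [0.9, -0.1, -2.9]
finger_gap: 0.0151
grasp_force: 60.1
clock: 6.13
eef_pos: [0.5557, 0.1868, 0.2169]
tool_rot: [176.0, 0.9, 98.8]
contact_force: [0.1, 0.3, -2.1]
finger_gap: 0.0147
grasp_force: 60.3
clock: 6.55
eef_pos: [0.5462, 0.1115, 0.2127]
tool_rot: [171.9, 1.5, 93.9]
contact_force: [0.0, 0.2, -2.3]
finger_gap: 0.0148
grasp_force: 60.3
clock: 6.97
eef_pos: [0.536, 0.036, 0.2083]
tool_rot: [167.8, 1.7, 88.9]
contact_force: [0.2, -0.5, -2.5]
finger_gap: 0.0146
grasp_force: 60.3
clock: 7.38
eef_pos: [0.5254, -0.0394, 0.2044]
tool_rot: [163.7, 1.5, 83.9]
contact_force: [0.5, 0.7, -3.6]
finger_gap: 0.0147
grasp_force: 60.3
[-0.937, 0.002, 0.068, -0.024, -0.005, 0.026]
[-0.932, 0.073, 0.087, -0.024, -0.005, 0.026]
```

```bash

python3 -m crank '[-1,-0.19,0,0.014,-0.005,-0.001,0.005, -1,-0.38,0,0.027,-0.01,-0.002,0.01, -1,-0.57,0,0.04,-0.014,-0.003,0.016, -1,-0.75,0,0.054,-0.019,-0.004,0.021, -1,-0.937,0,0.068,-0.024,-0.005,0.026]'
python3 -m crank '[-1,-0.19,0.015,0.018,-0.005,-0.001,0.005, -1,-0.4,0.03,0.036,-0.01,-0.002,0.01, -1,-0.65,0.05,0.06,-0.017,-0.003,0.018, -1,-0.932,0.073,0.087,-0.024,-0.005,0.026, -1,-0.932,0.073,0.087,-0.024,-0.005,0.026]'
python3 see.py w4;  python3 - <<'E'
from h import *
print(pickle.load(open("w4.pkl","rb"))[1]["eef_pos"])
E
```

```text
clock: 7.8
eef_pos: [0.5191, -0.1143, 0.2012]
tool_rot: [159.3, 0.9, 79.1]
contact_force: [0.2, 0.4, -2.6]
finger_gap: 0.0145
grasp_force: 60.3
clock: 8.22
eef_pos: [0.5113, -0.1932, 0.1977]
tool_rot: [154.9, -0.0, 74.1]
contact_force: [-0.8, -0.7, -2.9]
finger_gap: 0.0147
grasp_force: 60.3
[ 0.51174883 -0.19103313  0.19767463]
```

View pics/w4.png

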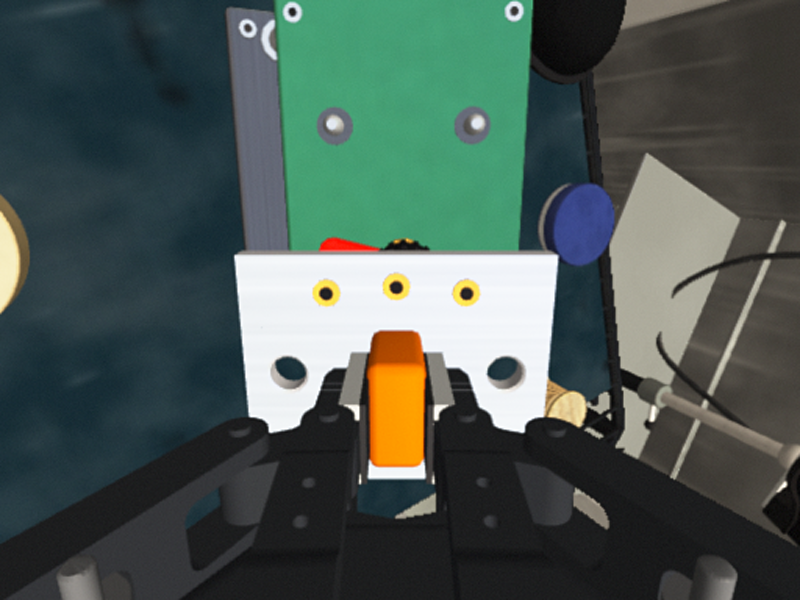

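The wrist view shows the green face with the pins in grey collars at about (335,126) and (472,125). The plate is in front, its holes at (289,373) and (505,372), and the red tongue at (345,245) points roughly down-slope. I'll measure pins and holes from this same picture.

```bash
python3 - <<'E'
from h import *
c,o=pickle.load(open("w4.pkl","rb"));f=c["frame"].astype(int)
Rt=Ro.from_euler("xyz",o["tool_rot"],degrees=True);p=o["eef_pos"]
B,G,R=f[...,0],f[...,1],f[...,2];gm=(G-R>40)&(G-B>15)
m=np.zeros(G.shape,bool);m[10:155,185:335]=gm[10:155,185:335];v,u=np.nonzero(m)
P=cam_pts(c,u,v,c["z_map"][v,u])
for i in range(6):
    mu=P.mean(0);n=np.linalg.svd(P-mu,full_matrices=False)[2][2];n*=np.sign(n[2]);d=(P-mu)@n;P=P[abs(d)<max(.0015,2*d.std())]
print("n",n,"tilt",np.degrees(np.arccos(n[2])),"psi",np.degrees(np.arctan2(-n[1],-n[0])),"std",d.std(),len(P))
ng=(~gm).astype(np.uint8)
H=[]
for u0,v0 in((214,81),(302,80)):
    w=ng[v0-20:v0+21,u0-20:u0+21].copy();cts=cv2.findContours(w,0,cv2.CHAIN_APPROX_NONE)[0]
    ct=max(cts,key=cv2.contourArea).reshape(-1,2)+[u0-20,v0-20];(cx,cy),r=cv2.minEnclosingCircle(ct.astype(np.float32));e=cv2.fitEllipse(ct)
    br=f[v0-8:v0+9,u0-8:u0+9].min(2);y,x=np.nonzero(br>140)
    print("circ",cx,cy,r,"ell",e,"bright",x.mean()+u0-8,y.mean()+v0-8,len(x))
    q=on_plane(c,[e[0][0]],[e[0][1]],n,mu)[0];H.append(q)
H=np.array(H);dd=H[1]-H[0];print("pins",H,np.linalg.norm(dd),"psi",np.degrees(np.arctan2(dd[1],dd[0])),"incl",np.degrees(np.arcsin(dd[2]/np.linalg.norm(dd))),"mid",H.mean(0))
print("pins in tool",Rt.inv().apply(H-p))
T=[]
zt=Rt.as_matrix()[:,2]
for u0,v0 in((185,239),(323,238)):
    bl=(f[...,:].min(2)<150).astype(np.uint8)[v0-17:v0+18,u0-17:u0+18]
    # hole edge in plate
    cts=cv2.findContours(bl,0,cv2.CHAIN_APPROX_NONE)[0];ct=max(cts,key=cv2.contourArea).reshape(-1,2)+[u0-17,v0-17];e=cv2.fitEllipse(ct)
    q=on_plane(c,[e[0][0]],[e[0][1]],zt,p+zt*.0055)[0];T.append(Rt.inv().apply(q-p));print(e,T[-1])
print(np.linalg.norm(T[1]-T[0]),np.mean(T,0),"yaw",np.degrees(np.arctan2(-(T[1]-T[0])[0],(T[1]-T[0])[1])))
# plate depth plane in tool
v,u=np.mgrid[172:200,165:340];k=f[v,u].min(2)>170;Q=Rt.inv().apply(cam_pts(c,u[k],v[k],c["z_map"][v[k],u[k]])-p);A=np.c_[Q[:,:2],np.ones(len(Q))]
co=np.linalg.lstsq(A,Q[:,2],rcond=None)[0];print("plate top plane z=ax+by+c",co)
cr=lambda x0,y0,w,h:cv2.resize(c["frame"][y0:y0+h,x0:x0+w],(400,300),interpolation=cv2.INTER_CUBIC)
cv2.imwrite("pics/d.png",np.vstack([np.hstack([cr(194,66,40,30),cr(282,65,40,30)]),np.hstack([cr(165,224,40,30),cr(303,223,40,30)])]))
E
```

```text
n [-0.40720251  0.11345335  0.90626401] tilt 25.005934402541406 psi -15.568716520912254 std 0.0006432020238486094 19817
circ 213.8018798828125 80.10377502441406 12.097702980041504 ell ((213.80123901367188, 80.22174072265625), (22.160446166992188, 23.45559310913086), 163.5011444091797) bright 213.8426966292135 78.56179775280899 89
circ 302.10662841796875 79.7701416015625 11.957283973693848 ell ((301.9205322265625, 79.69427490234375), (22.231176376342773, 23.32125473022461), 22.695581436157227) bright 305.42105263157896 77.8157894736842 76
pins [[ 0.55806008 -0.11736039  0.06904873]
 [ 0.62104302 -0.13488728  0.09954238]] 0.07213810333281723 psi -15.550816270761638 incl 25.00593333135505 mid [ 0.58955155 -0.12612383  0.08429555]
pins in tool [[ 0.0833628  -0.0322208   0.12700193]
 [ 0.08364196  0.03991675  0.12703618]]
((186.01254272460938, 237.37167358398438), (16.768442153930664, 22.004539489746094), 143.4590606689453) [-0.00090326 -0.0348398   0.0055    ]
((323.2486267089844, 237.68112182617188), (19.56785774230957, 21.602157592773438), 92.84137725830078) [-0.0012904   0.03571453  0.0055    ]
0.07055538601736892 [-0.00109683  0.00043737  0.0055    ] yaw 0.3143850732586725
plate top plane z=ax+by+c [-0.98629132 -0.0044919   0.03173648]
```

View pics/d.png

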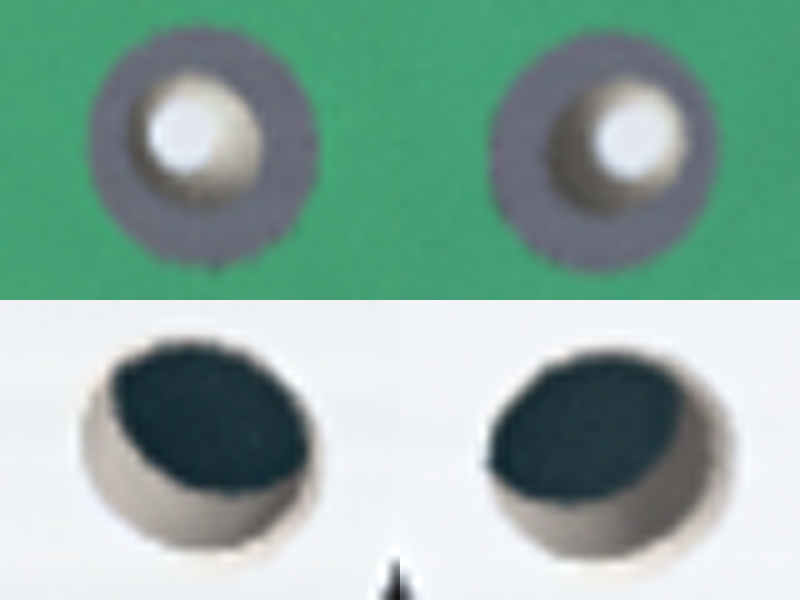

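Crops: the pins stand centred in round grey collars, and the collar contours give the base centres with 72.1 mm spacing. The plate's holes are clear, with rim centres near (184.6,238.0) and (323.9,237.8) px. Now I'll move over the pins, then lower until the underside is about 5 mm above the pin tops and look through the holes.

```bash
cat > jig.py <<'E'
from h import *
J=jigR(-15.56);RT=toolR(J);O=np.array([.58955,-.12612,.0843])+J[:,2]*.0005-J[:,1]*.0005
# tool pose so that hole mid (hx,hy in tool) sits over origin with underside gap g
def seat(g,hx=-.0013,hy=.0003,und=.0135,off=(0,0)): return O+J@[off[0],off[1],0]+J[:,2]*g-RT.apply([hx,hy,und])
E
python3 - <<'E'
from jig import *
print(seat(.1),seat(.019))
plan(seat(.1),RT); print("down");plan(seat(.019),RT,start=(seat(.1),RT))
E
```

```text
[ 0.54308993 -0.11235264  0.1874923 ] [ 0.5760674  -0.1215353   0.11408137]
[0.526, 0.023, 0.081, 0.0, 0.0, -0.001]
[0.526, 0.024, 0.082, 0.0, 0.0, -0.001]
down
[-0.0, -0.0, 0.506, 0.0, 0.0, 0.0]
[-0.0, -0.0, 0.506, 0.0, 0.0, 0.0]
```

```bash

python3 -m crank '[-1,0.2,0.01,0.03,0,0,-0.001, -1,0.4,0.02,0.06,0,0,-0.002, -1,0.6,0.03,0.1,0,0,-0.002, -1,0.8,0.047,0.16,0,0,-0.002, -1,1,0.047,0.16,0,0,-0.002]'
python3 -m crank '[-1,0.05,0,0.1,0,0,0, -1,0.05,0,0.25,0,0,0, -1,0.05,0,0.45,0,0,0, -1,0.05,0,0.65,0,0,0, -1,0.05,0,0.8,0,0,0]'
python3 - <<'E'
from jig import *
plan(seat(.019),RT)
E
```

```text
clock: 8.68
eef_pos: [0.5434, -0.1118, 0.1876]
tool_rot: [155.0, 0.1, 75.0]
contact_force: [0.7, -0.3, -3.0]
finger_gap: 0.0146
grasp_force: 60.3
clock: 9.1
eef_pos: [0.5665, -0.1149, 0.135]
tool_rot: [155.4, -0.0, 75.0]
contact_force: [-0.3, 1.0, -2.7]
finger_gap: 0.0145
grasp_force: 60.3
[-0.049, 0.015, 0.294, -0.002, -0.001, 0.003]
```

```bash

python3 -m crank '[-1,-0.049,0.015,0.05,-0.002,-0.001,0.003, -1,-0.049,0.015,0.15,-0.002,-0.001,0.003, -1,-0.049,0.015,0.25,-0.002,-0.001,0.003, -1,-0.049,0.015,0.29,-0.002,-0.001,0.003, -1,-0.049,0.015,0.29,-0.002,-0.001,0.003]'
python3 see.py w5; python3 - <<'E'
from jig import *
c,o=pickle.load(open("w5.pkl","rb"));print(o["tool_rot"]);plan(seat(.019),RT)
cr=lambda x0,y0,w,h:cv2.resize(c["frame"][y0:y0+h,x0:x0+w],(400,300),interpolation=cv2.INTER_CUBIC)
cv2.imwrite("pics/e.png",np.hstack([cr(165,224,40,30),cr(303,223,40,30)]))
E
```

```text
clock: 9.52
eef_pos: [0.5758, -0.1211, 0.1148]
tool_rot: [155.0, -0.1, 74.4]
contact_force: [0.7, 0.6, -2.3]
finger_gap: 0.0148
grasp_force: 60.3
[ 1.54962326e+02 -9.09472780e-02  7.43728306e+01]
[-0.003, -0.002, 0.015, 0.0, -0.0, -0.001]
```

View pics/e.png

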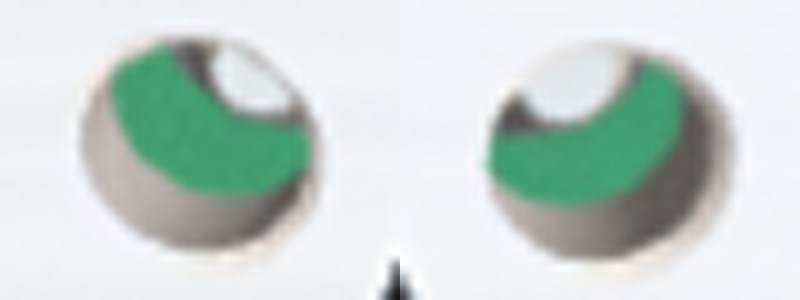

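Through the left hole the pin top shows at crop (255,78), and through the right one at (570,80). Both are within the hole outlines. I'll compare that with the position predicted for a pin exactly on the hole axis.

```bash
python3 - <<'E'
from jig import *
c,o=pickle.load(open("w5.pkl","rb"));Rt=Ro.from_euler("xyz",o["tool_rot"],degrees=True);p=o["eef_pos"]
W=lambda P:p+Rt.apply(P)
t=np.linspace(0,2*np.pi,24,endpoint=False);ci=np.c_[np.cos(t),np.sin(t)]
for hx in(-.0013,):
  for und in(.0135,.0145):
    for y,x0,y0 in((-.0357,165,224),(.0363,303,223)):
        f=lambda r,z:(proj(c,W(np.c_[ci*r+[hx,y],np.full(24,z)]))-[x0,y0]+.5)*10
        for nm,r,z in(("toprim",.006,und-.008),("botrim",.006,und),("pintop3.5,gap5",.0035,und+.005),("gap8",.0035,und+.008)):
            q=f(r,z);print(und,y,nm,"x %.0f..%.0f y %.0f..%.0f c %.0f %.0f"%(q[:,0].min(),q[:,0].max(),q[:,1].min(),q[:,1].max(),*q.mean(0)))
E
```

```text
0.0135 -0.0357 toprim x 91..323 y 79..293 c 207 187
0.0135 -0.0357 botrim x 127..349 y 20..225 c 238 123
0.0135 -0.0357 pintop3.5,gap5 x 193..319 y 27..144 c 256 86
0.0135 -0.0357 gap8 x 205..329 y 7..122 c 267 65
0.0135 0.0363 toprim x 109..341 y 89..303 c 225 197
0.0135 0.0363 botrim x 81..303 y 30..235 c 192 133
0.0135 0.0363 pintop3.5,gap5 x 111..236 y 37..154 c 173 96
0.0135 0.0363 gap8 x 101..224 y 17..132 c 163 75
0.0145 -0.0357 toprim x 96..327 y 71..284 c 211 178
0.0145 -0.0357 botrim x 132..352 y 12..217 c 242 115
0.0145 -0.0357 pintop3.5,gap5 x 197..322 y 20..137 c 260 79
0.0145 -0.0357 gap8 x 208..332 y 0..115 c 270 58
0.0145 0.0363 toprim x 105..336 y 81..294 c 221 188
0.0145 0.0363 botrim x 78..299 y 23..227 c 189 125
0.0145 0.0363 pintop3.5,gap5 x 107..232 y 30..147 c 170 89
0.0145 0.0363 gap8 x 97..221 y 10..125 c 159 68
```

```bash
cat >> h.py <<'E'
_cs=pickle.load(open("c0.pkl","rb"))["wrist"]
def campose(c):
    R=cv2.Rodrigues(np.array(c["rvec"],float))[0];return R.T,-R.T@np.array(c["tvec"]).ravel()
CIT=np.array([.06756,.00049,-.14176])
def toolpose(c): # tool pose at picture time
    R0=Ro.from_euler("xyz",[-179.897582,.00256,157.037156],degrees=True).as_matrix()
    RCT=R0.T@campose(_cs)[0]; Rc,pc=campose(c);Rt=Rc@RCT.T
    return pc-Rt@CIT,Rt
E
python3 - <<'E'
from jig import *
for n in("w4","w5","w1"):
    c,o=pickle.load(open(n+".pkl","rb"));p,Rt=toolpose(c);print(n,p,o["eef_pos"],Ro.from_matrix(Rt).as_euler("xyz",degrees=True))
c,o=pickle.load(open("w5.pkl","rb"));p,Rt=toolpose(c)
inv=lambda u,v,z:(on_plane(c,u,v,Rt[:,2],p+Rt[:,2]*z)-p)@Rt
L=lambda x,y:(165+x/10-.5,224+y/10-.5)
Rr=lambda x,y:(303+x/10-.5,223+y/10-.5)
for z in(.0055,.0065):
    u,v=np.array([L(200,143),Rr(214,152)]).T;print("holes",z,inv(u,v,z))
for z in(.0175,.0195,.0215):
    u,v=np.array([L(255,112),Rr(170,122),L(210,72),Rr(220,75)]).T;print("pin: botL botR leftL rightR",z,np.round(inv(u,v,z)*1000,2).tolist())
E
```

```text
w4 [ 0.51057579 -0.19260175  0.1975864 ] [ 0.51174883 -0.19103313  0.19767463] [1.54854864e+02 7.07936402e-03 7.40895507e+01]
w5 [ 0.57503201 -0.12059928  0.1146196 ] [ 0.57573909 -0.12119999  0.11523766] [ 1.54954853e+02 -6.52882398e-02  7.43907070e+01]
w1 [0.5618967  0.25419125 0.23132617] [0.56054863 0.25615899 0.23109519] [179.87568862   0.24627066 102.38163729]
holes 0.0055 [[ 0.00070461 -0.03493665  0.0055    ]
 [ 0.00073372  0.03664102  0.0055    ]]
holes 0.0065 [[ 0.00025062 -0.03517722  0.0065    ]
 [ 0.00027992  0.03688651  0.0065    ]]
pin: botL botR leftL rightR 0.0175 [[-2.88, -34.66, 17.5], [-2.9, 37.03, 17.5], [-0.49, -37.01, 17.5], [-0.1, 39.64, 17.5]]
pin: botL botR leftL rightR 0.0195 [[-3.76, -35.1, 19.5], [-3.79, 37.49, 19.5], [-1.34, -37.48, 19.5], [-0.95, 40.13, 19.5]]
pin: botL botR leftL rightR 0.0215 [[-4.64, -35.54, 21.5], [-4.67, 37.95, 21.5], [-2.2, -37.95, 21.5], [-1.8, 40.62, 21.5]]
```

The picture is consistent with the pins sitting about 1.2 mm toward tool −x and 0.4 mm toward +y of the hole axes. (The earlier hole offset was read from a pose taken while the arm was still moving.) I'll correct and lower gently, watching the force.

```bash

python3 -m crank '[-1,-0.015,0.004,0.01,0,0,0, -1,-0.015,0.004,0.025,0,0,0, -1,-0.015,0.004,0.04,0,0,0, -1,-0.015,0.004,0.055,0,0,0, -1,-0.015,0.004,0.07,0,0,0]'
cat > st.py <<'E'
from jig import *
from workcell import ctrl
o=ctrl.get_obs();Rt=Ro.from_euler("xyz",o["tool_rot"],degrees=True)
print("tool-frame F",np.round(Rt.inv().apply(o["contact_force"]),2),"M",np.round(Rt.inv().apply(o["ft_torque"]),3),"tcp in jig mm",np.round((o["eef_pos"]-O)@J*1000,2),np.round(o["tool_rot"],2))
E
python3 st.py
python3 -m crank '[-1,0,0,0.01,0,0,0, -1,0,0,0.02,0,0,0, -1,0,0,0.03,0,0,0, -1,0,0,0.04,0,0,0, -1,0,0,0.04,0,0,0]'
python3 st.py
```

```text
clock: 9.98
eef_pos: [0.5783, -0.1231, 0.1111]
tool_rot: [154.9, -0.1, 74.4]
contact_force: [0.8, -0.7, -2.5]
finger_gap: 0.0149
grasp_force: 60.3
tool-frame F [-0.47 -0.24  2.7 ] M [ 0.726  0.003 -0.027] tcp in jig mm [ 0.81  0.42 28.72] [ 1.5487e+02 -1.4000e-01  7.4370e+01]
clock: 10.4
eef_pos: [0.5796, -0.1233, 0.108]
tool_rot: [154.9, -0.1, 74.4]
contact_force: [0.0, -0.4, -1.9]
finger_gap: 0.0151
grasp_force: 60.3
tool-frame F [-0.34 -0.71  1.76] M [ 0.698 -0.021 -0.004] tcp in jig mm [ 0.62  0.5  25.34] [ 1.549e+02 -1.300e-01  7.438e+01]
```

```bash

python3 -m crank '[-1,0,0,0.01,0,0,0, -1,0,0,0.02,0,0,0, -1,0,0,0.03,0,0,0, -1,0,0,0.035,0,0,0, -1,0,0,0.035,0,0,0]'
python3 st.py
python3 see.py w6
python3 - <<'E'
from jig import *
c,o=pickle.load(open("w6.pkl","rb"))
cr=lambda x0,y0,w,h:cv2.resize(c["frame"][y0:y0+h,x0:x0+w],(400,300),interpolation=cv2.INTER_CUBIC)
cv2.imwrite("pics/f.png",np.hstack([cr(165,224,40,30),cr(303,223,40,30)]))
E
```

```text
clock: 10.82
eef_pos: [0.5807, -0.1237, 0.1055]
tool_rot: [154.9, -0.1, 74.4]
contact_force: [0.1, 0.7, -2.2]
finger_gap: 0.015
grasp_force: 60.3
tool-frame F [ 0.73 -1.02  1.94] M [ 0.714 -0.002 -0.02 ] tcp in jig mm [ 0.62  0.47 22.57] [ 1.549e+02 -1.300e-01  7.437e+01]
```

View pics/f.png

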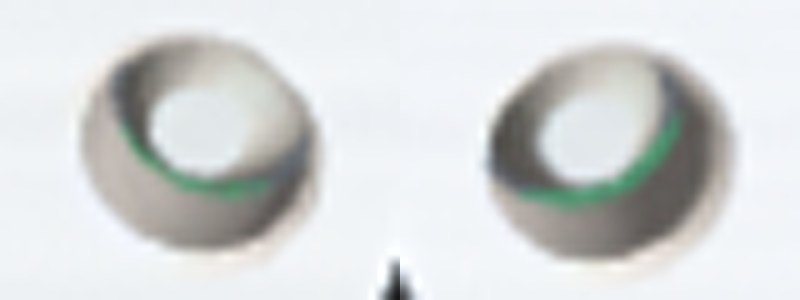

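The pin tops now sit inside both holes, at crop (198,132) and (585,140). I'll work out the residual offset.

```bash
python3 - <<'E'
from jig import *
c,o=pickle.load(open("w6.pkl","rb"));p,Rt=toolpose(c)
inv=lambda u,v,z:(on_plane(c,u,v,Rt[:,2],p+Rt[:,2]*z)-p)@Rt*1000
L=lambda x,y:(165+x/10-.5,224+y/10-.5)
Rr=lambda x,y:(303+x/10-.5,223+y/10-.5)
u,v=np.array([L(200,143),Rr(214,152)]).T;print("holes",inv(u,v,.0064))
u,v=np.array([L(198,132),Rr(185,140)]).T
for z in(.0065,.0085,.0095):print("pins",z,inv(u,v,z))
E
```

```text
holes [[  0.29601643 -35.15316227   6.4       ]
 [  0.32530314  36.86196048   6.4       ]]
pins 0.0065 [[  0.8674453  -35.2431925    6.5       ]
 [  0.9557995   35.34447482   6.5       ]]
pins 0.0085 [[-3.22249384e-02 -3.57252267e+01  8.50000000e+00]
 [ 5.73211445e-02  3.58146552e+01  8.50000000e+00]]
pins 0.0095 [[ -0.48206006 -35.96624374   9.5       ]
 [ -0.39191803  36.04974545   9.5       ]]
```

```bash

python3 -m crank '[-1,-0.006,-0.007,0,0,0,0, -1,-0.006,-0.007,0.01,0,0,0, -1,-0.006,-0.007,0.02,0,0,0, -1,-0.006,-0.007,0.03,0,0,0, -1,-0.006,-0.007,0.035,0,0,0]'
python3 st.py
python3 -m crank '[-1,0,0,0.01,0,0,0, -1,0,0,0.02,0,0,0, -1,0,0,0.03,0,0,0, -1,0,0,0.035,0,0,0, -1,0,0,0.035,0,0,0]'
python3 st.py
```

```text
clock: 11.28
eef_pos: [0.5812, -0.1243, 0.1027]
tool_rot: [154.9, -0.1, 74.4]
contact_force: [0.9, -0.1, -3.3]
finger_gap: 0.0148
grasp_force: 60.3
tool-frame F [ 0.18 -0.63  3.4 ] M [ 0.674 -0.016 -0.029] tcp in jig mm [ 9.000e-02 -1.000e-02  1.975e+01] [ 1.549e+02 -1.300e-01  7.437e+01]
clock: 11.7
eef_pos: [0.5824, -0.1247, 0.1002]
tool_rot: [154.9, -0.1, 74.4]
contact_force: [0.1, -0.1, -2.7]
finger_gap: 0.0146
grasp_force: 60.3
tool-frame F [-0.09 -1.02  2.54] M [ 0.698 -0.085  0.003] tcp in jig mm [ 0.07 -0.07 16.96] [ 1.549e+02 -1.200e-01  7.437e+01]
```

```bash

python3 -m crank '[-1,0,0,0.006,0,0,0, -1,0,0,0.012,0,0,0, -1,0,0,0.018,0,0,0, -1,0,0,0.02,0,0,0, -1,0,0,0.02,0,0,0]'
python3 st.py
python3 -m crank '[-1,0,0,0.006,0,0,0, -1,0,0,0.01,0,0,0, -1,0,0,0.015,0,0,0, -1,0,0,0.015,0,0,0, -1,0,0,0.015,0,0,0]'
python3 st.py
```

```text
clock: 12.12
eef_pos: [0.583, -0.1248, 0.0988]
tool_rot: [154.9, -0.1, 74.4]
contact_force: [0.6, -0.5, -2.5]
finger_gap: 0.0146
grasp_force: 60.3
tool-frame F [-0.29 -0.41  2.54] M [ 0.703  0.021 -0.037] tcp in jig mm [ 0.12 -0.   15.44] [ 1.5489e+02 -1.3000e-01  7.4370e+01]
clock: 12.53
eef_pos: [0.5835, -0.1249, 0.0977]
tool_rot: [154.9, -0.1, 74.4]
contact_force: [-0.0, -0.2, -2.6]
finger_gap: 0.0152
grasp_force: 60.3
tool-frame F [-0.2  -1.07  2.4 ] M [0.721 0.032 0.035] tcp in jig mm [1.000e-01 1.000e-02 1.425e+01] [ 1.549e+02 -1.300e-01  7.437e+01]
```

```bash

python3 -m crank '[-1,0,0,0.004,0,0,0, -1,0,0,0.008,0,0,0, -1,0,0,0.01,0,0,0, -1,0,0,0.01,0,0,0, -1,0,0,0.01,0,0,0]'
python3 st.py
python3 -m crank '[-1,0,0,0.004,0,0,0, -1,0,0,0.008,0,0,0, -1,0,0,0.01,0,0,0, -1,0,0,0.01,0,0,0, -1,0,0,0.01,0,0,0]'
python3 st.py
```

```text
clock: 12.95
eef_pos: [0.5838, -0.125, 0.0972]
tool_rot: [154.9, -0.1, 74.4]
contact_force: [-1.4, 0.2, 0.6]
finger_gap: 0.0144
grasp_force: 60.9
tool-frame F [-0.15 -1.02 -1.19] M [ 0.869 -0.084 -0.038] tcp in jig mm [ 0.18  0.04 13.61] [ 1.5488e+02 -1.4000e-01  7.4370e+01]
clock: 13.37
eef_pos: [0.5839, -0.125, 0.0971]
tool_rot: [154.8, -0.2, 74.4]
contact_force: [-8.4, 3.2, 12.0]
finger_gap: 0.0148
grasp_force: 62.9
tool-frame F [  0.89  -3.   -14.62] M [1.238 0.019 0.   ] tcp in jig mm [ 0.22  0.05 13.57] [154.84  -0.18  74.37]
```

Contact is at TCP height 13.6 mm, as expected for flush, with small side forces. Releasing.

```bash

python3 -m crank '[-0.3,0,0,0,0,0,0, 0,0,0,0,0,0,0, 0,0,0,0,0,0,0, 0,0,0,0,0,0,0, 0,0,0,-0.1,0,0,0]'
python3 st.py
python3 -m crank '[0,0,0,-0.15,0,0,0, 0,0,0,-0.35,0,0,0, 0,0,0,-0.55,0,0,0, 0,0,0,-0.75,0,0,0, 0,0,0,-1,0,0,0]'
python3 -m crank '[0.3,0,0,-0.15,0,0,0, 0.3,0,0,-0.3,0,0,0, 0.3,0,0,-0.45,0,0,0, 0.3,0,0,-0.5,0,0,0, 0.3,0,0,-0.5,0,0,0]'
python3 see.py w7
python3 - <<'E'
from jig import *
c,o=pickle.load(open("w7.pkl","rb"));f=c["frame"].astype(int);p,Rt=toolpose(c)
# plate plane from depth
m=(f.min(2)>150);m[:60]=0;m[300:]=0;m[:,:150]=0;m[:,360:]=0
n_,lab,stt,ce=cv2.connectedComponentsWithStats(m.astype(np.uint8));k=1+stt[1:,4].argmax();print(stt[k],ce[k])
v,u=np.nonzero(cv2.erode((lab==k).astype(np.uint8),np.ones((3,3))));P=cam_pts(c,u,v,c["z_map"][v,u])
for i in range(8):
    mu=np.median(P,0) if i==0 else P.mean(0);n=np.linalg.svd(P-mu,full_matrices=False)[2][2];n*=np.sign(n[2]);d=(P-mu)@n;P=P[abs(d)<max(.001,2*d.std())]
print("plate n in jig deg",np.degrees((n@J)[:2]),"mean in jig mm",(mu-O)@J*1000,d.std(),len(P))
G=(f[...,1]-f[...,2]>40)&(f[...,1]-f[...,0]>15);v,u=np.nonzero(G);z=c["z_map"][v,u];P=(cam_pts(c,u,v,z)-O)@J*1000;P=P[(abs(P[:,0])<65)&(abs(P[:,1])<100)&(abs(P[:,2])<5)];A=np.c_[P[:,:2],np.ones(len(P))];print("face z=",np.linalg.lstsq(A,P[:,2],rcond=None)[0],len(P))
E
```

```text
clock: 13.78
eef_pos: [0.581, -0.1244, 0.1028]
tool_rot: [154.9, -0.1, 74.4]
contact_force: [-0.4, -0.6, 0.1]
finger_gap: 0.0429
grasp_force: 0.0
tool-frame F [-0.67 -0.14 -0.13] M [ 0.419 -0.049 -0.027] tcp in jig mm [-0.09 -0.19 19.93] [ 1.5494e+02 -1.2000e-01  7.4350e+01]
clock: 14.2
eef_pos: [0.5477, -0.1152, 0.1761]
tool_rot: [155.0, -0.1, 74.4]
contact_force: [1.0, 0.3, 0.5]
finger_gap: 0.043
grasp_force: 0.0
clock: 14.62
eef_pos: [0.5321, -0.1105, 0.2129]
tool_rot: [154.8, -0.1, 74.4]
contact_force: [0.2, -0.3, -0.4]
finger_gap: 0.0556
grasp_force: 0.0
[ 196  136  114   87 8397] [252.38823389 177.871859  ]
plate n in jig deg [-0.04008202  0.09768169] mean in jig mm [-0.58586433  1.61226409  7.51826278] 0.0005225927674324018 6490
face z= [ 1.85586482e-04 -1.92654963e-03 -5.59522517e-01] 10320
```

View pics/w7.png

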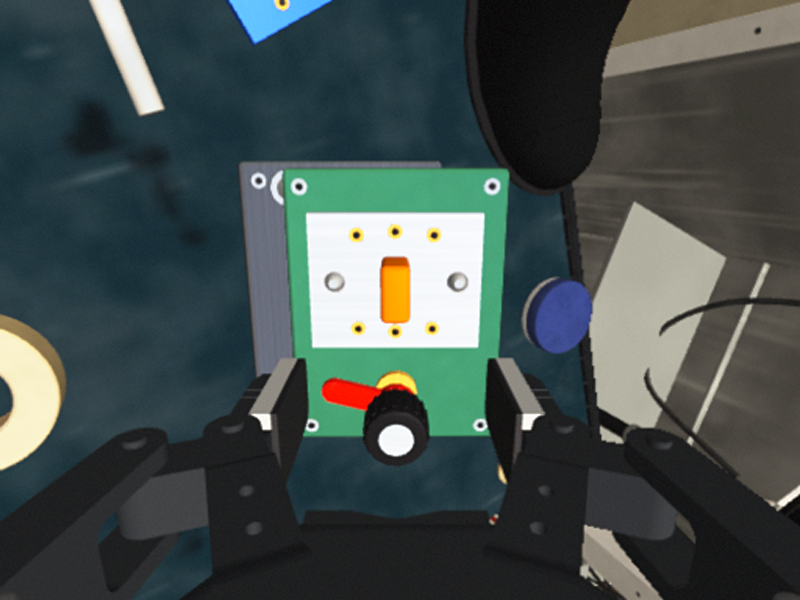

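The plate lies flush: its top is 8.1 mm above the face and the normals agree to 0.1°, with both pins showing through the holes at (334,282) and (457,282). The knob cap is at (396,440), and the tongue tip at (333,390) still points nearly down-slope. Next is the knob.

```bash
python3 - <<'E'
from jig import *
from workcell import ctrl
o=ctrl.get_obs();print(o["joints"].round(1))
A=O+J@[.0005,-.0718,.085];B=O+J@[.0005,-.0718,.030]
plan(A,RT);print("down");plan(B,RT,start=(A,RT))
c,_=pickle.load(open("w7.pkl","rb"))
print(((on_plane(c,[396*.64-.5],[440*.64-.5],J[:,2],O+J[:,2]*.0595)-O)@J)*1000)
E
```

```text
[-37.9  20.6  60.4 123.6 -45.1  26.6  38.8]
[-0.903, 0.004, 0.694, 0.001, -0.001, -0.0]
down
[-0.0, -0.0, 0.688, 0.0, 0.0, 0.0]
[[ -0.23256622 -71.50757471  59.5       ]]
```

```bash

python3 -m crank '[0.5,-0.18,0,0.1,0,0,0, 0.5,-0.36,0,0.2,0,0,0, 0.5,-0.54,0,0.35,0,0,0, 0.5,-0.72,0,0.5,0,0,0, 0.5,-0.9,0,0.69,0,0,0]'
python3 -m crank '[0.5,0,0,0.02,0,0,0, 0.5,0,0,0.05,0,0,0, 0.5,0,0,0.1,0,0,0, 0.5,0,0,0.1,0,0,0, 0.5,0,0,0.1,0,0,0]'
python3 - <<'E'
from jig import *
from workcell import ctrl
print(ctrl.get_obs()["joints"].round(1))
plan(O+J@[.0002,-.0718,.030],RT)
E
```

```text
clock: 15.08
eef_pos: [0.535, -0.187, 0.1611]
tool_rot: [154.9, -0.1, 74.4]
contact_force: [-0.0, -0.3, -0.2]
finger_gap: 0.0642
grasp_force: 0.0
clock: 15.5
eef_pos: [0.5386, -0.1859, 0.1548]
tool_rot: [154.9, -0.1, 74.5]
contact_force: [-0.8, 0.2, 0.3]
finger_gap: 0.0638
grasp_force: 0.0
[-11.6  24.   40.1 124.8 -61.4  20.9  62.5]
[-0.014, 0.004, 0.591, 0.001, -0.001, -0.0]
```

```bash

python3 -m crank '[0.5,0,0,0,0,0,-0.04, 0.5,0,0,0,0,0,-0.08, 0.5,0,0,0,0,0,-0.12, 0.5,0,0,0,0,0,-0.16, 0.5,0,0,0,0,0,-0.2]'
python3 - <<'E'
from jig import *
from workcell import ctrl
o=ctrl.get_obs();print(o["joints"].round(1))
R2=RT*Ro.from_euler("z",-36,degrees=True)
plan(O+J@[.0002,-.0718,.030],R2)
E
```

```text
clock: 15.92
eef_pos: [0.5387, -0.1859, 0.1553]
tool_rot: [159.2, 14.4, 108.0]
contact_force: [0.2, 0.9, -0.8]
finger_gap: 0.0637
grasp_force: 0.0
[ -5.2  21.9  30.5 124.7 -52.5  16.9  89.8]
[-0.011, -0.01, 0.597, 0.001, -0.0, 0.001]
```

```bash

python3 -m crank '[0.5,-0.011,-0.01,0.12,0,0,0, 0.5,-0.011,-0.01,0.24,0,0,0, 0.5,-0.011,-0.01,0.36,0,0,0, 0.5,-0.011,-0.01,0.48,0,0,0, 0.5,-0.011,-0.01,0.59,0,0,0]'
python3 -m crank '[0,0,0,0,0,0,0, -0.5,0,0,0,0,0,0, -1,0,0,0,0,0,0, -1,0,0,0,0,0,0, -1,0,0,0,0,0,0]' 50
python3 st.py; python3 -c "
from workcell import ctrl
print(ctrl.get_obs()['joints'].round(1))"
```

```text
clock: 16.33
eef_pos: [0.5578, -0.1925, 0.112]
tool_rot: [159.1, 14.3, 107.6]
contact_force: [-1.3, 0.2, 0.3]
finger_gap: 0.0641
grasp_force: 0.0
clock: 16.75
eef_pos: [0.5574, -0.1929, 0.1128]
tool_rot: [159.1, 14.3, 107.6]
contact_force: [-0.0, 2.7, 3.4]
finger_gap: 0.0327
grasp_force: 49.3
tool-frame F [ 1.67  2.13 -3.39] M [0.152 0.557 0.004] tcp in jig mm [  0.24 -72.44  30.81] [159.05  14.27 107.56]
[  3.4  26.3  19.6 124.8 -65.6  11.3 102.3]
```

Joint 6 is close to its limit in this wrist orientation, so I'll regrip the knob turned back by 36°.

```bash

python3 -m crank '[0,0,0,0,0,0,0, 0.4,0,0,0,0,0,0, 0.4,0,0,0,0,0,0.03, 0.4,0,0,0,0,0,0.07, 0.4,0,0,0,0,0,0.11]'
python3 -m crank '[0.4,0,0,0,0,0,0.04, 0.4,0,0,0,0,0,0.08, 0.4,0,0,0,0,0,0.09, 0.4,0,0,0,0,0,0.09, 0.4,0,0,0,0,0,0.09]'
python3 st.py; python3 - <<'E'
from jig import *
from workcell import ctrl
print(ctrl.get_obs()['joints'].round(1))
plan(O+J@[.0002,-.0718,.030],RT)
E
```

```text
clock: 17.17
eef_pos: [0.5569, -0.1941, 0.1121]
tool_rot: [155.7, 6.5, 88.6]
contact_force: [-0.5, -0.7, -0.1]
finger_gap: 0.0598
grasp_force: 0.0
clock: 17.58
eef_pos: [0.557, -0.1938, 0.112]
tool_rot: [154.9, -0.1, 74.3]
contact_force: [-0.7, -0.3, 1.0]
finger_gap: 0.0599
grasp_force: 0.0
tool-frame F [-0.52 -0.13 -1.14] M [ 0.455  0.016 -0.005] tcp in jig mm [ -0.3  -73.4   30.15] [ 1.549e+02 -1.100e-01  7.434e+01]
[ -3.   27.9  29.2 124.9 -74.3  15.9  74.9]
[0.02, 0.006, 0.002, 0.001, -0.0, -0.001]
```

```bash

python3 -m crank '[0.4,0.02,0.006,0.002,0,0,0, -0.3,0.02,0.006,0.002,0,0,0, -1,0.02,0.006,0.002,0,0,0, -1,0.02,0.006,0.002,0,0,0, -1,0.02,0.006,0.002,0,0,0]' 60
python3 st.py
python3 -m crank '[-1,0,0,0.025,0,0,0, -1,0,0,0.05,0,0,0, -1,0,0,0.08,0,0,0, -1,0,0,0.1,0,0,0, -1,0,0,0.105,0,0,0]'
python3 st.py; python3 -c "
from workcell import ctrl
print(ctrl.get_obs()['joints'].round(1))"
```

```text
clock: 18.0
eef_pos: [0.5581, -0.1922, 0.1123]
tool_rot: [154.9, -0.2, 74.3]
contact_force: [-0.5, 0.5, 2.1]
finger_gap: 0.0323
grasp_force: 59.1
tool-frame F [ 0.32  0.36 -2.13] M [ 0.474  0.139 -0.039] tcp in jig mm [  0.39 -71.63  30.17] [154.88  -0.18  74.28]
clock: 18.42
eef_pos: [0.5616, -0.1932, 0.1043]
tool_rot: [154.9, -0.2, 74.3]
contact_force: [-2.3, 1.4, 6.0]
finger_gap: 0.0328
grasp_force: 59.4
tool-frame F [ 0.74  0.21 -6.56] M [ 0.53   0.22  -0.057] tcp in jig mm [  0.37 -71.62  21.4 ] [154.89  -0.19  74.27]
[ -1.9  28.8  27.5 124.8 -77.1  15.1  77.3]
```

```bash

python3 -m crank '[-1,0,0,0,0,0,0.03, -1,0,0,0,0,0,0.065, -1,0,0,0,0,0,0.1, -1,0,0,0,0,0,0.135, -1,0,0,0,0,0,0.17]'
python3 st.py
python3 -m crank '[-1,0,0,0,0,0,0.035, -1,0,0,0,0,0,0.07, -1,0,0,0,0,0,0.1, -1,0,0,0,0,0,0.13, -1,0,0,0,0,0,0.16]'
python3 st.py; python3 -c "
from workcell import ctrl
print(ctrl.get_obs()['joints'].round(1))"
```

```text
clock: 18.83
eef_pos: [0.5617, -0.1933, 0.1046]
tool_rot: [158.2, -12.8, 45.8]
contact_force: [-1.8, 1.2, 6.2]
finger_gap: 0.0327
grasp_force: 59.6
tool-frame F [ 0.98  0.28 -6.46] M [ 0.384 -0.156 -0.055] tcp in jig mm [  0.63 -71.72  21.62] [158.15 -12.76  45.78]
clock: 19.25
eef_pos: [0.5618, -0.1935, 0.1047]
tool_rot: [166.8, -21.6, 17.1]
contact_force: [-2.8, 0.8, 5.9]
finger_gap: 0.0327
grasp_force: 59.7
tool-frame F [-0.1  -0.1  -6.61] M [ 0.207 -0.32  -0.036] tcp in jig mm [  0.76 -71.88  21.62] [166.81 -21.61  17.08]
[ -9.   31.3  38.6 124.9 -82.3  21.5  22.3]
```

```bash

python3 -m crank '[-1,0,0,0,0,0,0.02, -1,0,0,0,0,0,0.04, -1,0,0,0,0,0,0.06, -1,0,0,0,0,0,0.075, -1,0,0,0,0,0,0.075]'
python3 st.py; python3 - <<'E'
from jig import *
from workcell import ctrl
o=ctrl.get_obs();print(o["joints"].round(1));c=ctrl.camera("side");pickle.dump(c,open("s1.pkl","wb"))
f=c["frame"].astype(int);m=(f[...,2]>150)&(f[...,1]<90)&(f[...,0]<90);m[:180]=0;m[260:]=0;m[:,:230]=0;m[:,300:]=0
v,u=np.nonzero(m);P=(on_plane(c,u,v,J[:,2],O+J[:,2]*(.0165))-O)@J*1000
print(len(u),P.min(0),P.max(0),P.mean(0))
E
```

```text
clock: 19.67
eef_pos: [0.5618, -0.1936, 0.1047]
tool_rot: [172.4, -24.0, 2.8]
contact_force: [-1.9, 1.1, 7.2]
finger_gap: 0.0327
grasp_force: 59.7
tool-frame F [ 1.24 -0.17 -7.37] M [ 0.198 -0.327  0.007] tcp in jig mm [  0.79 -72.    21.6 ] [172.38 -24.05   2.75]
[-10.   31.8  40.4 124.9 -82.9  22.6   9.5]
17 [-163.61169447  102.69538959   16.5       ] [-27.09743455 192.73044805  16.5       ] [-148.55760708  168.35908969   16.5       ]
```

```bash

python3 -m crank '[-1,0,0,0,0,0,0.01, -1,0,0,0,0,0,0.02, -1,0,0,0,0,0,0.025, -1,0,0,0,0,0,0.025, -1,0,0,0,0,0,0.025]'
python3 st.py
python3 -m crank '[-1,0,0,0,0,0,0.005, -1,0,0,0,0,0,0.01, -1,0,0,0,0,0,0.015, -1,0,0,0,0,0,0.015, -1,0,0,0,0,0,0.015]'
python3 st.py
```

```text
clock: 20.13
eef_pos: [0.5618, -0.1936, 0.1047]
tool_rot: [174.3, -24.6, -2.0]
contact_force: [-3.0, 0.6, 6.4]
finger_gap: 0.0328
grasp_force: 59.7
tool-frame F [-0.07  0.18 -7.05] M [ 0.092 -0.343 -0.022] tcp in jig mm [  0.8  -72.    21.62] [174.32 -24.55  -1.97]
clock: 20.55
eef_pos: [0.5618, -0.1937, 0.1047]
tool_rot: [175.5, -24.8, -4.8]
contact_force: [-1.9, -0.4, 6.5]
finger_gap: 0.0325
grasp_force: 59.7
tool-frame F [ 0.99  1.07 -6.61] M [-0.028 -0.373 -0.531] tcp in jig mm [  0.77 -72.03  21.62] [175.51 -24.77  -4.83]
```

The moment jumped to 0.53 N m, so the stop at 1.5 rad is reached. I'll ease back slightly, release and retract along the axis.

```bash

python3 -m crank '[-1,0,0,0,0,0,-0.005, -0.2,0,0,0,0,0,-0.005, 0.2,0,0,0,0,0,-0.005, 0.2,0,0,0,0,0,-0.005, 0.2,0,0,0,0,0,-0.005]'
python3 st.py
python3 -m crank '[0.2,0,0,-0.1,0,0,0, 0.2,0,0,-0.3,0,0,0, 0.2,0,0,-0.5,0,0,0, 0.2,0,0,-0.75,0,0,0, 0.2,0,0,-1,0,0,0]'
python3 -m crank '[0.2,0,0,-0.2,0,0,0, 0.2,0,0,-0.4,0,0,0, 0.2,0,0,-0.6,0,0,0, 0.2,0,0,-0.8,0,0,0, 0.2,0,0,-0.8,0,0,0]'
python3 -m crank '[0.2,0,0,0,0,0,0, 0.2,0,0,0,0,0,0, 0.2,0,0,0,0,0,0, 0.2,0,0,0,0,0,0, 0.2,0,0,0,0,0,0]'
python3 see.py w8
python3 - <<'E'
from jig import *
c,o=pickle.load(open("w8.pkl","rb"));f=c["frame"].astype(int)
m=(f[...,2]>150)&(f[...,1]<90)&(f[...,0]<90)
v,u=np.nonzero(m);P=(on_plane(c,u,v,J[:,2],O+J[:,2]*(.0165))-O)@J*1000;k=(abs(P[:,0])<70)&(P[:,1]<30)&(P[:,1]>-120)
Q=(cam_pts(c,u,v,c["z_map"][v,u])-O)@J*1000;Q=Q[k];P=P[k]
print("tongue",len(P),P.min(0),P.max(0),"top height",np.median(Q[:,2]))
far=P[P[:,1]>P[:,1].max()-12];print("tip dir deg from +y",np.degrees(np.arctan2(far[:,0].mean(),far[:,1].mean()+72)))
m=f.min(2)>150;v,u=np.nonzero(m);Q=(cam_pts(c,u,v,c["z_map"][v,u])-O)@J*1000
a=Q[(abs(Q[:,0])<49)&(abs(Q[:,1])<39)&(abs(Q[:,2]-8)<6)];A=np.c_[a[:,:2],np.ones(len(a))];print("plate",np.linalg.lstsq(A,a[:,2],rcond=None)[0],len(a))
b=Q[(abs(Q[:,0])<14)&(abs(Q[:,1]+72)<14)&(Q[:,2]>35)];print("cap height",np.median(b[:,2]) if len(b) else None,len(b))
c7=pickle.load(open("w7.pkl","rb"))[0];f=c7["frame"];v,u=np.nonzero(f.min(2)>150);Q=(cam_pts(c7,u,v,c7["z_map"][v,u])-O)@J*1000;b=Q[(abs(Q[:,0])<14)&(abs(Q[:,1]+72)<14)&(Q[:,2]>35)];print("cap before",np.median(b[:,2]))
E
```

```text
clock: 20.97
eef_pos: [0.5614, -0.1931, 0.1041]
tool_rot: [175.2, -24.6, -3.9]
contact_force: [-0.0, 0.6, -0.7]
finger_gap: 0.0512
grasp_force: 0.0
tool-frame F [-0.38 -0.69  0.59] M [ 0.035 -0.421  0.009] tcp in jig mm [  0.11 -71.54  21.33] [175.18 -24.64  -3.93]
clock: 21.38
eef_pos: [0.528, -0.1842, 0.1772]
tool_rot: [175.2, -24.6, -4.0]
contact_force: [0.4, 0.9, 1.8]
finger_gap: 0.0512
grasp_force: 0.0
clock: 21.8
eef_pos: [0.5024, -0.1774, 0.2367]
tool_rot: [175.2, -24.8, -4.0]
contact_force: [0.5, -0.3, 0.9]
finger_gap: 0.0512
grasp_force: 0.0
clock: 22.22
eef_pos: [0.5024, -0.1771, 0.2343]
tool_rot: [175.2, -24.6, -3.9]
contact_force: [-0.5, 0.1, 0.3]
finger_gap: 0.0514
grasp_force: 0.0
tongue 411 [ -8.54312399 -56.48262015  16.5       ] [  8.83848498 -12.60519093  16.5       ] top height 17.550160999737084
tip dir deg from +y 1.5177174266466062
plate [ 8.81991114e-04 -9.50541209e-04  7.48744895e+00] 6589
cap height 52.56234648500441 365
cap before 60.01959869568644
```

View pics/w8.png

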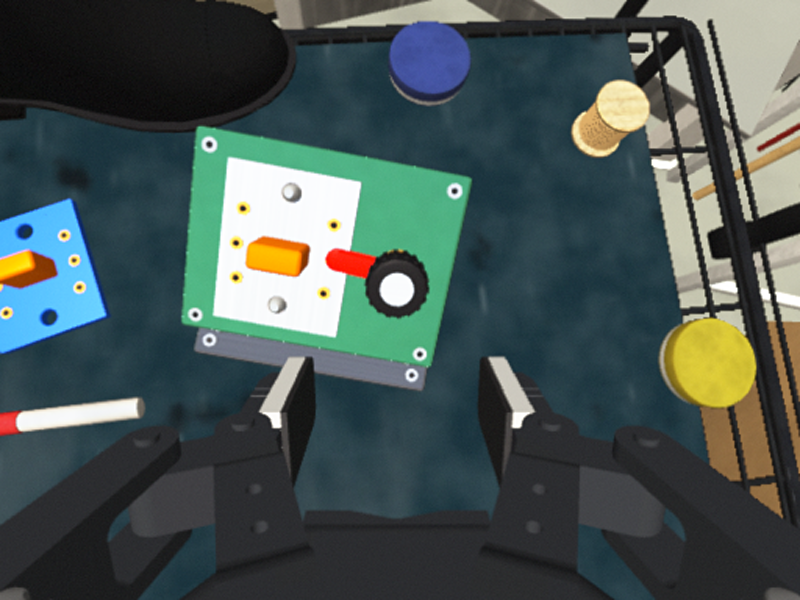

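The plate is flush. The tongue at (350,263) lies over it, within 2° of straight. The knob stays 7.5 mm in by itself, and the gripper is clear.

```bash
python3 -c "
from workcell import ctrl
print(ctrl.hand_in())"
```

```text
the job is handed in; nothing more can be done
None
```

The job is handed in: the drill plate lies flush on the pins, the knob stays about 7.5 mm in by itself with the red tongue over the plate, the gripper is clear, and it took about 22 s of the 61 s.

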